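# Hang a cell module on the two hooks of a test stand

## Robot

A 7-joint arm with a two-finger parallel gripper is mounted at the origin on the work surface. World frame = base frame: x ahead of the robot, y to its left, z up, the work surface at z = 0. Lengths are in m, angles in rad, forces in N, time in s.
With the tool pointing down it reaches from about 0.425 to 0.875 m from the base axis. Payload 8.4 kg.
Tool frame: the origin (TCP) lies between the finger pads; the fingertips stand 19 mm ahead of it and the grasp point (between the pads) is the TCP; z points along the fingers, y is the line along which they close (so a half turn about z gives the same grasp; the last joint's range is limited). The gripper opens to 87 mm and grips with 3 to 60 N. Pads are 19 mm wide; open, the fingers measure 117 mm over their backs; the gripper's body (75 mm by 190 mm) begins 51 mm behind the grasp point.
Start: joints at [-1.396, 0.333, 0.04, 1.465, -0.013, 1.343, -0.059], TCP at [0.176, 0.626, 0.242] pointing down, gripper open.
Joint ranges: [-2.58, 2.58], [-0.38, 2.09], [-1.3, 1.39], [0.25, 2.4], [-1.5, 4.64], [0.08, 2.09], [-2.65, 2.65]. Speed limits (rad/s): [2.22, 2.22, 2.79, 2.79, 3.14, 3.14, 3.14].

## Interface

Orientations are given as a unit quaternion [w, x, y, z].
In Python, from rig import r gives the robot as it stands. The module is installed in compiled form; this text tells all that it offers.
- The arm moves only by the shell command python3 -m pendant 'ROWS'. ROWS is JSON, a list of rows, each an object with "dr": the turn, a rotation vector about the tool's x, y, z in degrees, a list of three; "delta_pos": the shift along the tool's x, y, z in m, a list of three; "hand": the opening, from -1 (shut) to 1 (fully open). In form: [{"dr": [ax, ay, az], "delta_pos": [dx, dy, dz], "hand": hand}, ...]. A call has 1 to 10 rows; each row is the pose to reach, as a shift and turn from the pose commanded when the call began, along the tool's axes at that moment; what a row does not reach only later rows make up. A row lasts 1/12 s, in which the tool goes at most 41.7 mm and 7.16 degrees, less where a joint would pass 70% of its speed; a pose out of reach is approached as far as the arm can. A call with a gripper value outside its range is refused whole. The fingers move at their own pace and stop on an object; the grip force is fixed at half the most. Time passes only in rows, so rows that repeat a pose let the fingers close. It gives the time, the measured TCP pose, the force, the opening and the grip force at its end, in the units of the state.
- r.state(): the state, without advancing time (a new reading comes with each control period).
- r.get_image(name): name is "scene" or "top" or "wrist"; returns a dict with "pixels" (420x560x3 uint8, red, green, blue), "range_z" (420x560 float32, m along the optical axis (not along the pixel's ray), 0 where there is no reading), "mtx" (3x3 intrinsics, pixels), "k1" (the pictures are not rectified: a ray, as slopes to the right and down, at radius r is drawn at 1 + k1 r^2 times it, then the intrinsics apply), "R" (3x3) and "t" (3): a world point X has camera coordinates R X + t. Camera axes: x right, y down, z forward; pixel columns grow to the right and rows downward; lengths in m; the calibration is good to about 2 mm. A picture is of the moment at which its call begins.
- r.hand_in(): hands the job in; it is judged then, once.
The state is a dict: "clock": time; "q": joint angles; "dq": joint speeds; "tau": joint torques, N m; "tcp_pos": TCP position; "eef_rot": TCP orientation; "ft_force": force on the tool from outside, world axes, zero at the start; "moment": the same for the moment, N m; "finger_gap": finger opening in m; "gripper_force": force on a finger pad.
Only numpy, scipy, OpenCV 4.12 (cv2) and the standard library are available. Lean on these libraries where they do the work, as an engineer would, in place of code of your own. Each camera call takes 0.05 s, during which the arm holds its last target. There are 200 camera calls.

## Task

Pick up the teal battery-cell module and hang it by its rod on the two hook arms of the test stand, so that each end of the rod lies fully home in the slot of its arm; ease it in by feel, without forcing it. Make sure that both ends have dropped into their slots before you let go, and leave the module hanging still near the middle of the stand, with the flask and the other two cells on the bench undisturbed.

Things in the scene. Friction and masses are not known exactly. Their poses are not given: they have to be found in the camera images.
- module: Row of ten teal 18650 cells between black strips, base 40 x 200 mm, standing upright on the bench, 0.45 to 0.7 kg. Origin: centre of its underside; x across its thickness, y along the row, z up. A round steel rod, 10 mm thick and 280 mm long, runs along y at z = 110 mm on two end plates (outer faces at y = +-96 mm). The same both ways round.
- tab (a point): Middle of the module's grip tab, module z = 143 mm: an upright aluminium plate above the rod's middle, 8 mm thick (module x), 60 mm wide (y), top at z = 164 mm. Pinch it across its thickness from above, here. Same axes as the module.
- rod_left (a point): Point on the module's rod axis at module y = +110 mm, z = 110 mm.
- rod_right (a point): Point on the module's rod axis at module y = -110 mm, z = 110 mm.
- stand: Test stand fixed to the bench: grey base 190 x 270 x 12 mm, two posts 160 mm high at x = +75, y = +-110 mm, each with a rigid steel hook arm, 8 mm wide, that runs towards -x. Origin: centre of its underside; x points from the arms' tips back to the posts, z up. More than 35 N between module and stand, even for a moment, is forcing it: touch down at 10 mm/s or less.
- hook_left (a point): Stand x = 0, y = +110, z = 140 mm: rod axis height when seated. Along +x the left arm has: a lip (top z = 159), a flat run 67 mm long (top z = 149), a slot 13 mm wide and 14 mm deep (floor z = 135), a back wall (top z = 167) whose face is the slot's rear side. The arm is clamped in or out: its slot's middle lies anywhere from stand x = -22 to +22 mm; not reported.
- hook_right (a point): As hook_left at stand y = -110 mm; this arm is set in or out on its own, so the two slots seldom line up. A rod laid on the flats with its axis at stand x = -39 mm is in front of both slots and behind both lips; slid towards +x, each end comes over its slot and against its back wall. Seated, the rod may lie up to 0.2 rad askew.
- flask: Small stoppered conical glass flask, 68 mm wide, 94 mm high, loose on the bench; leave alone. Origin: centre of its underside.
- can_cell: Plain steel cylindrical cell standing on end, 33 mm diameter, 70 mm high; leave alone. Origin: centre of its underside.
- pouch_cell: Flat white pouch cell, 75 x 60 x 8 mm, lying on the bench; leave alone. Origin: centre of its underside.

How it is judged:
By the outcome, as a careful person would: the job done as asked, in the order asked, and still so for the second after the job is handed in, with the robot touching nothing.
It also fails if it takes over 67 s, if anything falls off the work surface, if the arm or the gripper's body presses on something with over 40 N, if the wrist force passes 120 N, or if a joint passes its speed limit or range.

## Working session

There is one attempt and no reset: what is moved stays moved. The work goes in short steps, Python scripts to look and compute and a shell command to move; the robot and the scene stay as the last step left them, time stands still between calls to the robot, and variables do not carry over. Pictures are saved under pics/ and viewed, at most 10 in all, crops included, and the job is handed in when it is done.

```bash
mkdir -p pics
cat > h.py <<'E'
import numpy as np, cv2
from rig import r
def grab(n,f):
    im=r.get_image(n); np.savez('last_'+n+'.npz',**{k:np.array(v) for k,v in im.items()})
    cv2.imwrite(f,im['pixels'][:,:,::-1]); return im
def cloud(im):
    K=np.array(im['mtx']);k1=float(im['k1']);h,w=im['range_z'].shape
    u,v=np.meshgrid(np.arange(w),np.arange(h))
    p=cv2.undistortPoints(np.stack([u,v],-1).reshape(-1,1,2).astype(float),K,np.array([k1,0,0,0.])).reshape(h,w,2)
    z=im['range_z']; C=np.stack([p[...,0]*z,p[...,1]*z,z],-1)
    X=(C-np.array(im['t']).ravel())@np.array(im['R']); X[z==0]=np.nan
    return X
def load(n): 
    d=np.load('last_'+n+'.npz'); return {k:d[k] for k in d}
E
python3 - <<'E'
from h import *
a=grab('scene','pics/s0.png');b=grab('top','pics/t0.png')
s=r.state();print(s)
for i in(a,b): print(i['R'],i['t'])
E
```

```text
{'clock': 0.1, 'q': array([-1.39619394,  0.33379621,  0.0399258 ,  1.46618262, -0.01338627,
        1.34328803, -0.05852954]), 'dq': array([-0.00170013, -0.00293924, -0.0009046 , -0.00256824,  0.00079861,
       -0.0002031 ,  0.00129213]), 'tau': array([ 4.19781034e-03, -6.57818341e+01,  1.34003274e+00, -4.04713404e+01,
       -5.97813120e-02,  4.09822469e-02,  1.11051970e-04]), 'tcp_pos': array([0.17570879, 0.62539357, 0.24077749]), 'eef_rot': array([-3.47839483e-05,  1.36519322e-01,  9.90637158e-01, -7.03222400e-04]), 'ft_force': array([-0.95901731, -0.5933361 ,  0.47975697]), 'moment': array([-0.00978503, -0.01814789, -0.01326043]), 'gripper_force': 0.0, 'finger_gap': 0.08673468521491487}
[[-0.70895303  0.70525381  0.00163311]
 [ 0.59456251  0.59892337 -0.5364571 ]
 [-0.37931652 -0.3793519  -0.84392601]] [ 0.41793733 -0.28672927  1.35137705]
[[-2.35029456e-02 -9.99723764e-01 -8.80899222e-05]
 [-9.95636726e-01  2.34148209e-02 -9.03286043e-02]
 [ 9.03057149e-02 -2.03528271e-03 -9.95912012e-01]] [0.01428654 0.58993611 1.4823834 ]
```

View pics/t0.png

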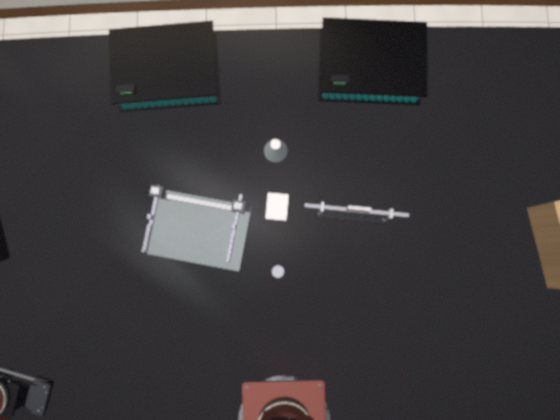

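View pics/s0.png

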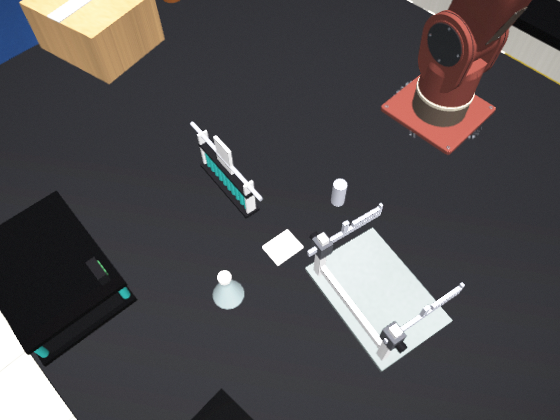

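The top view shows the module at px (357,210), the stand at about (197,225), the pouch at (277,206), the can at (278,271) and the flask at (275,150). The module's rod runs along the image row, and the stand's arm tips point down in the image, towards the robot. Next I'll enlarge both and use depth.

Run:
```python
from h import *
t=load('top');X=cloud(t)
def line(m,lab):
    P=X[m];c=np.median(P,0);Q=P[:,:2]-P[:,:2].mean(0);u,s,v=np.linalg.svd(Q,full_matrices=False)
    pr=Q@v[0];print(lab,len(P),P.mean(0).round(4),'dir',v[0].round(4),'ext',pr.min().round(3),pr.max().round(3),'z',np.percentile(P[:,2],[5,50,95]).round(3))
V,U=np.mgrid[0:420,0:560]
box=lambda u0,u1,v0,v1:(U>=u0)&(U<=u1)&(V>=v0)&(V<=v1)
m=box(295,420,195,230)
line(m&(X[...,2]>.09)&(X[...,2]<.135),'rod'); line(m&(X[...,2]>.145),'tab'); line(m&(X[...,2]>.1),'all')
st=box(130,260,175,280)
line(st&(X[...,2]>.006)&(X[...,2]<.02),'base')
b=(st&(X[...,2]>.006)&(X[...,2]<.02))
print(cv2.minAreaRect((X[b][:,:2]*1000).astype(np.float32)))
line(box(138,162,180,260)&(X[...,2]>.12),'armL');line(box(222,250,185,265)&(X[...,2]>.12),'armR')
for n,bb in dict(flask=(260,290,135,165),pouch=(262,292,190,224),can=(268,288,260,282)).items():
    k=box(*bb)&(X[...,2]>.004);print(n,X[k].min(0).round(3),X[k].max(0).round(3))
im=t['pixels'][:,:,::-1]
A=cv2.resize(im[170:285,130:260],None,fx=5,fy=5,interpolation=cv2.INTER_CUBIC)
A=cv2.convertScaleAbs(A,alpha=1.1)
cv2.imwrite('pics/c1.png',A)
s=load('scene')['pixels'][:,:,::-1]
cv2.imwrite('pics/c2.png',cv2.resize(s[190:370,290:480],None,fx=3.3,fy=3.3,interpolation=cv2.INTER_CUBIC))
```

```text
rod 398 [ 0.5817 -0.2064  0.1132] dir [0.12   0.9928] ext -0.141 0.137 z [0.093 0.114 0.121]
tab 95 [ 0.582  -0.2077  0.1623] dir [0.1279 0.9918] ext -0.031 0.03 z [0.149 0.164 0.169]
all 470 [ 0.5819 -0.2081  0.125 ] dir [0.1206 0.9927] ext -0.14 0.139 z [0.109 0.116 0.166]
base 5558 [0.54   0.2337 0.0122] dir [-0.1998 -0.9798] ext -0.224 0.198 z [0.007 0.012 0.018]
((554.7520141601562, 243.19735717773438), (378.3036193847656, 302.93634033203125), 88.85509490966797)
armL 459 [0.5856 0.3329 0.1446] dir [-0.9854  0.1705] ext -0.073 0.103 z [0.127 0.145 0.163]
armR 410 [0.5594 0.111  0.1457] dir [-0.9712  0.2382] ext -0.069 0.107 z [0.13  0.147 0.163]
flask [ 0.729 -0.039  0.004] [0.818 0.05  0.103]
pouch [ 0.557 -0.04   0.004] [0.657 0.048 0.019]
can [ 0.392 -0.024  0.004] [0.455 0.034 0.08 ]
```

View pics/c2.png

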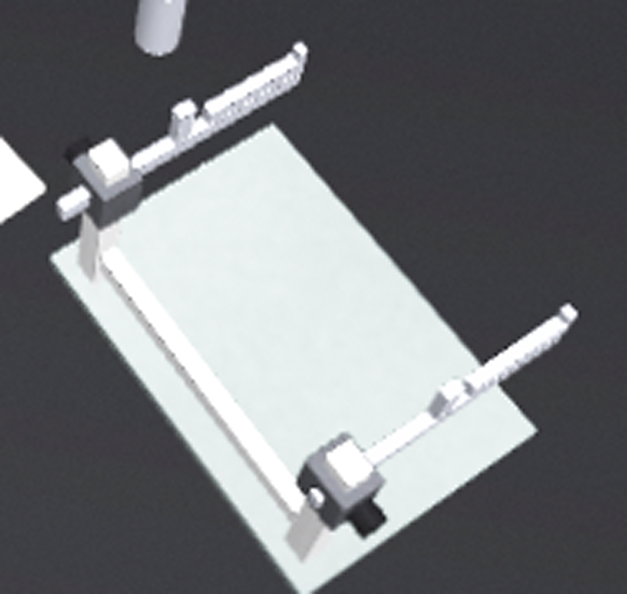

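The scene crop shows both slots as gaps between the toothed run and the back wall block. The right arm's gap is near crop (195,125) and the left arm's near (468,390). The right arm's slot lies further back than the left's.

Run:
```python
from h import *
cl={}
for n in('scene','top'):
    d=load(n);X=cloud(d);g=d['pixels'].astype(float).mean(2)
    reg=(abs(X[...,0]-.55)<.2)&(abs(X[...,1]-.23)<.2)
    b=reg&(abs(X[...,2]-.012)<.007)&(g>100)
    b=cv2.morphologyEx(b.astype(np.uint8),cv2.MORPH_OPEN,np.ones((5,5)))>0
    rc=cv2.minAreaRect((X[b][:,:2]*1000).astype(np.float32));print(n,rc)
    cl[n]=(X[reg&(X[...,2]>.1)],d,X,rc)
for n in cl:
    P,d,X,rc=cl[n]
    c=np.array(rc[0])/1000;a=rc[2]; a=a-90 if a>45 else a
    a=np.radians(a); ex=np.array([np.cos(a),np.sin(a)]);ey=np.array([-ex[1],ex[0]])
    print(n,'c',c,'yaw',a)
    x=(P[:,:2]-c)@ex*1000;y=(P[:,:2]-c)@ey*1000;z=P[:,2]*1000
    for sgn in(1,-1):
        k=(abs(y-sgn*110)<14);print(sgn,'ymed',np.median(y[k&(z>130)]).round(1))
        o=[]
        for xx in range(-100,96,5):
            kk=k&(abs(x-xx)<=2.5)
            if kk.sum():o.append((xx,int(kk.sum()),round(np.percentile(z[kk],85))))
        print(o)
```

```text
scene ((546.47314453125, 230.33486938476562), (270.1665954589844, 194.64537048339844), 78.08576202392578)
top ((535.057373046875, 230.96188354492188), (269.02142333984375, 163.31838989257812), 78.54810333251953)
scene c [0.54647314 0.23033487] yaw -0.2079426805486405
1 ymed 110.8
[(-90, 2, 153), (-85, 17, 161), (-80, 24, 157), (-75, 19, 151), (-70, 16, 151), (-65, 16, 151), (-60, 15, 151), (-55, 17, 152), (-50, 21, 151), (-45, 16, 151), (-40, 15, 151), (-35, 17, 149), (-30, 17, 151), (-25, 18, 151), (-20, 18, 152), (-15, 29, 150), (-10, 8, 150), (-5, 8, 137), (0, 9, 168), (5, 24, 169), (10, 50, 168), (15, 20, 152), (20, 13, 137), (25, 14, 137), (30, 15, 137), (35, 15, 136), (40, 13, 137), (45, 18, 137), (50, 14, 137), (55, 12, 136), (60, 8, 148), (65, 20, 151), (70, 36, 162), (75, 46, 162), (80, 45, 162), (85, 75, 158), (90, 130, 147), (95, 5, 136)]
-1 ymed -107.4
[(-70, 14, 160), (-65, 27, 158), (-60, 21, 152), (-55, 19, 150), (-50, 20, 149), (-45, 19, 150), (-40, 21, 150), (-35, 19, 149), (-30, 21, 150), (-25, 16, 149), (-20, 22, 148), (-15, 20, 150), (-10, 20, 150), (-5, 21, 150),
[... 669 characters left out ...]
167), (25, 8, 156), (30, 7, 132), (35, 7, 138), (40, 7, 138), (45, 5, 139), (50, 8, 135), (55, 6, 138), (60, 6, 138), (65, 7, 139), (70, 12, 139), (75, 26, 151), (80, 20, 162), (85, 22, 161), (90, 19, 163), (95, 16, 162)]
-1 ymed -110.2
[(-60, 3, 162), (-55, 9, 156), (-50, 8, 150), (-45, 8, 149), (-40, 8, 152), (-35, 8, 154), (-30, 8, 150), (-25, 7, 151), (-20, 7, 149), (-15, 7, 151), (-10, 8, 152), (-5, 8, 152), (0, 7, 151), (5, 8, 152), (10, 8, 150), (15, 6, 140), (20, 7, 137), (25, 9, 167), (30, 9, 169), (35, 9, 169), (40, 5, 137), (45, 7, 136), (50, 5, 137), (55, 6, 136), (60, 7, 139), (65, 7, 141), (70, 22, 147), (75, 24, 153), (80, 21, 162), (85, 20, 162), (90, 21, 163), (95, 17, 153)]
```

```bash
python3 -m pendant '[{"dr":[0,0,7],"delta_pos":[-0.035,-0.0215,0],"hand":1},{"dr":[0,0,14],"delta_pos":[-0.07,-0.043,0],"hand":1},{"dr":[0,0,21],"delta_pos":[-0.105,-0.0645,0],"hand":1},{"dr":[0,0,28],"delta_pos":[-0.14,-0.086,0],"hand":1},{"dr":[0,0,35],"delta_pos":[-0.175,-0.1075,0],"hand":1},{"dr":[0,0,42],"delta_pos":[-0.21,-0.129,0],"hand":1},{"dr":[0,0,49],"delta_pos":[-0.245,-0.1505,0],"hand":1},{"dr":[0,0,56],"delta_pos":[-0.28,-0.172,0],"hand":1},{"dr":[0,0,63],"delta_pos":[-0.315,-0.1935,0],"hand":1},{"dr":[0,0,70],"delta_pos":[-0.35,-0.215,0],"hand":1}]'
cat > go.py <<'E'
# print tool-frame delta from the current pose to world target x y z and yaw(deg) of the closing line
import sys,numpy as np
from scipy.spatial.transform import Rotation as T
from rig import r
s=r.state();q=s['eef_rot'];R=T.from_quat([q[1],q[2],q[3],q[0]]).as_matrix()
x,y,z,a=map(float,sys.argv[1:5]);a=np.radians(a)
ty=np.array([np.cos(a),np.sin(a),0]); 
if ty@R[:,1]<0: ty=-ty
tz=np.array([0,0,-1.]);D=np.c_[np.cross(ty,tz),ty,tz]
print('t',round(s['clock'],2),'pos',s['tcp_pos'].round(4),'F',s['ft_force'].round(2),'gap',round(s['finger_gap'],4),'closing yaw',np.degrees(np.arctan2(R[1,1],R[0,1])).round(2),'tilt',R[2].round(3))
print('delta',(R.T@(np.array([x,y,z])-s['tcp_pos'])).round(4),'dr',np.degrees(T.from_matrix(R.T@D).as_rotvec()).round(2))
E
python3 go.py .582 -.2075 .24 -6.9
```

```text
clock: 0.93
tcp_pos: [0.4554, 0.3223, 0.2415]
eef_rot: [-0.0, 0.682, 0.731, -0.0]
ft_force: [1.3, 1.2, 0.2]
finger_gap: 0.0868
gripper_force: 0.0
t 0.93 pos [0.4554 0.3223 0.2415] F [1.28 1.19 0.25] gap 0.0868 closing yaw 3.98 tilt [ 0. -0. -1.]
delta [-0.5373  0.0895  0.0014] dr [-1.000e-02 -0.000e+00  1.088e+01]
```

```bash
python3 -m pendant '[{"dr":[0,0,2],"delta_pos":[-0.04,0.0067,0],"hand":1},{"dr":[0,0,4],"delta_pos":[-0.08,0.0133,0],"hand":1},{"dr":[0,0,6],"delta_pos":[-0.12,0.02,0],"hand":1},{"dr":[0,0,8],"delta_pos":[-0.16,0.0267,0],"hand":1},{"dr":[0,0,10],"delta_pos":[-0.2,0.0333,0],"hand":1},{"dr":[0,0,10.88],"delta_pos":[-0.24,0.04,0],"hand":1},{"dr":[0,0,10.88],"delta_pos":[-0.28,0.0467,0],"hand":1},{"dr":[0,0,10.88],"delta_pos":[-0.32,0.0533,0],"hand":1},{"dr":[0,0,10.88],"delta_pos":[-0.36,0.06,0],"hand":1},{"dr":[0,0,10.88],"delta_pos":[-0.4,0.0667,0],"hand":1}]' >/dev/null
python3 -m pendant '[{"dr":[0,0,0],"delta_pos":[-0.04,0.0067,0],"hand":1},{"dr":[0,0,0],"delta_pos":[-0.08,0.0133,0],"hand":1},{"dr":[0,0,0],"delta_pos":[-0.115,0.019,0],"hand":1},{"dr":[0,0,0],"delta_pos":[-0.135,0.0225,0],"hand":1},{"dr":[0,0,0],"delta_pos":[-0.137,0.0228,0],"hand":1},{"dr":[0,0,0],"delta_pos":[-0.137,0.0228,0],"hand":1},{"dr":[0,0,0],"delta_pos":[-0.137,0.0228,0],"hand":1}]'
python3 go.py .582 -.2075 .24 -6.9
python3 - <<'E'
from h import *
im=grab('wrist','pics/w1.png');X=cloud(im)
for lo,hi in((.1,.13),(.155,.18)):
    m=(X[...,2]>lo)&(X[...,2]<hi)&(np.hypot(X[...,0]-.582,X[...,1]+.2075)<.16)
    P=X[m][:,:2];c,_,ang=cv2.minAreaRect((P*1000).astype(np.float32));print(m.sum(),P.mean(0),c,_,ang)
    v=cv2.fitLine(P.astype(np.float32),cv2.DIST_HUBER,0,.001,.001).ravel();print(v,np.degrees(np.arctan2(-v[0]*np.sign(v[1]),abs(v[1]))))
E
```

```text
clock: 2.35
tcp_pos: [0.5582, -0.2074, 0.2412]
eef_rot: [-0.0, 0.746, 0.666, -0.0]
ft_force: [-0.2, -0.2, -1.0]
finger_gap: 0.0867
gripper_force: 0.0
t 2.35 pos [ 0.5582 -0.2074  0.2412] F [-0.19 -0.21 -1.04] gap 0.0867 closing yaw -6.53 tilt [ 0.001 -0.001 -1.   ]
delta [0.0026 0.0237 0.0012] dr [-0.04 -0.03  0.37]
2608 [ 0.58870818 -0.1644572 ] (587.1023559570312, -207.43032836914062) (278.359619140625, 24.255159378051758) 84.8195571899414
[ 0.12498718  0.99215835  0.58870816 -0.1644572 ] -7.1800146
913 [ 0.58387532 -0.20563862] (584.1561279296875, -207.37315368652344) (59.690650939941406, 8.269769668579102) 82.97627258300781
[ 0.12084223  0.9926717   0.5838753  -0.20563862] -6.9407125
```

View pics/w1.png

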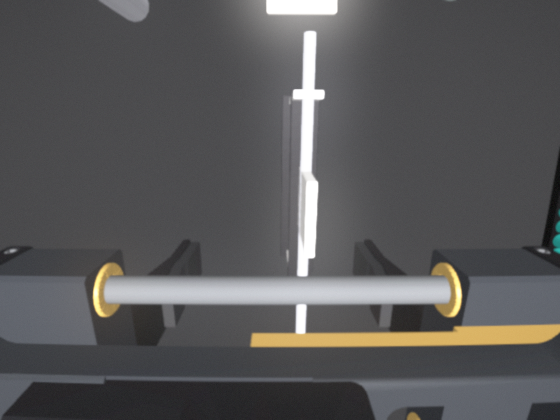

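The wrist view shows the tab at px (308,215), nearly centred between the fingers and aligned with the rod. The tab centre comes out at (0.584,-0.207), yaw -6.9 deg. Next I centre over it, descend and close.

```bash
python3 -m pendant '[{"dr":[0,0,0.4],"delta_pos":[0.003,0.0257,0],"hand":1},{"dr":[0,0,0.4],"delta_pos":[0.003,0.0257,0.03],"hand":1},{"dr":[0,0,0.4],"delta_pos":[0.003,0.0257,0.06],"hand":1},{"dr":[0,0,0.4],"delta_pos":[0.003,0.0257,0.085],"hand":1},{"dr":[0,0,0.4],"delta_pos":[0.003,0.0257,0.095],"hand":1},{"dr":[0,0,0.4],"delta_pos":[0.003,0.0257,0.098],"hand":1},{"dr":[0,0,0.4],"delta_pos":[0.003,0.0257,0.098],"hand":0.3},{"dr":[0,0,0.4],"delta_pos":[0.003,0.0257,0.098],"hand":-0.3},{"dr":[0,0,0.4],"delta_pos":[0.003,0.0257,0.098],"hand":-0.6}]' 
python3 -m pendant '[{"dr":[0,0,0],"delta_pos":[0,0,0],"hand":-1},{"dr":[0,0,0],"delta_pos":[0,0,0],"hand":-1},{"dr":[0,0,0],"delta_pos":[0,0,0],"hand":-1},{"dr":[0,0,0],"delta_pos":[0,0,0],"hand":-1},{"dr":[0,0,0],"delta_pos":[0,0,0],"hand":-1},{"dr":[0,0,0],"delta_pos":[0,0,0],"hand":-1},{"dr":[0,0,0],"delta_pos":[0,0,0],"hand":-1},{"dr":[0,0,0],"delta_pos":[0,0,0],"hand":-1}]'
python3 go.py .582 -.2075 .24 -6.9
```

```text
clock: 3.15
tcp_pos: [0.585, -0.2085, 0.1453]
eef_rot: [0.001, 0.749, 0.663, 0.001]
ft_force: [0.4, 0.2, -0.0]
finger_gap: 0.0743
gripper_force: 0.0
clock: 3.82
tcp_pos: [0.584, -0.2084, 0.1435]
eef_rot: [-0.0, 0.749, 0.663, -0.0]
ft_force: [0.7, -1.5, -0.7]
finger_gap: 0.0217
gripper_force: 0.0
t 3.82 pos [ 0.584  -0.2084  0.1435] F [ 0.74 -1.54 -0.73] gap 0.0217 closing yaw -6.97 tilt [-0. -0. -1.]
delta [ 0.0007 -0.0021 -0.0965] dr [-0.01  0.   -0.07]
```

```bash
python3 -m pendant '[{"dr":[0,0,0],"delta_pos":[0,0,0],"hand":-1},{"dr":[0,0,0],"delta_pos":[0,0,0],"hand":-1},{"dr":[0,0,0],"delta_pos":[0,0,0],"hand":-1},{"dr":[0,0,0],"delta_pos":[0,0,0],"hand":-1},{"dr":[0,0,0],"delta_pos":[0,0,0],"hand":-1},{"dr":[0,0,0],"delta_pos":[0,0,0],"hand":-1},{"dr":[0,0,0],"delta_pos":[0,0,-0.003],"hand":-1},{"dr":[0,0,0],"delta_pos":[0,0,-0.008],"hand":-1},{"dr":[0,0,0],"delta_pos":[0,0,-0.016],"hand":-1},{"dr":[0,0,0],"delta_pos":[0,0,-0.024],"hand":-1}]' 
python3 -m pendant '[{"dr":[0,0,0],"delta_pos":[0,0,-0.02],"hand":-1},{"dr":[0,0,0],"delta_pos":[0,0,-0.04],"hand":-1},{"dr":[0,0,0],"delta_pos":[0,0,-0.06],"hand":-1},{"dr":[0,0,0],"delta_pos":[0,0,-0.08],"hand":-1},{"dr":[0,0,0],"delta_pos":[0,0,-0.1],"hand":-1},{"dr":[0,0,0],"delta_pos":[0,0,-0.12],"hand":-1},{"dr":[0,0,0],"delta_pos":[0,0,-0.14],"hand":-1},{"dr":[0,0,0],"delta_pos":[0,0,-0.16],"hand":-1},{"dr":[0,0,0],"delta_pos":[0,0,-0.172],"hand":-1},{"dr":[0,0,0],"delta_pos":[0,0,-0.176],"hand":-1}]'
python3 go.py .505 .239 .3435 -6.97
```

```text
clock: 4.65
tcp_pos: [0.5838, -0.2083, 0.1681]
eef_rot: [-0.0, 0.749, 0.663, -0.0]
ft_force: [-0.2, 0.9, -5.2]
finger_gap: 0.0078
gripper_force: 30.0
clock: 5.48
tcp_pos: [0.5845, -0.209, 0.3462]
eef_rot: [0.001, 0.749, 0.663, 0.001]
ft_force: [-0.4, -0.7, -5.9]
finger_gap: 0.0077
gripper_force: 30.0
t 5.48 pos [ 0.5845 -0.209   0.3462] F [-0.39 -0.74 -5.86] gap 0.0077 closing yaw -6.99 tilt [-0.     0.003 -1.   ]
delta [ 0.435  -0.1334  0.0021] dr [ 0.19  0.02 -0.02]
```

```bash
python3 -m pendant '[{"dr":[0,0,0],"delta_pos":[0.01,-0.0031,0],"hand":-1},{"dr":[0,0,0],"delta_pos":[0.03,-0.0092,0],"hand":-1},{"dr":[0,0,0],"delta_pos":[0.055,-0.0169,0],"hand":-1},{"dr":[0,0,0],"delta_pos":[0.08,-0.0245,0],"hand":-1},{"dr":[0,0,0],"delta_pos":[0.105,-0.0322,0],"hand":-1},{"dr":[0,0,0],"delta_pos":[0.13,-0.0399,0],"hand":-1},{"dr":[0,0,0],"delta_pos":[0.155,-0.0475,0],"hand":-1},{"dr":[0,0,0],"delta_pos":[0.18,-0.0552,0],"hand":-1},{"dr":[0,0,0],"delta_pos":[0.205,-0.0629,0],"hand":-1},{"dr":[0,0,0],"delta_pos":[0.23,-0.0705,0],"hand":-1}]' >/dev/null
python3 -m pendant '[{"dr":[0,0,0],"delta_pos":[0.025,-0.0077,0],"hand":-1},{"dr":[0,0,0],"delta_pos":[0.05,-0.0153,0],"hand":-1},{"dr":[0,0,0],"delta_pos":[0.075,-0.023,0],"hand":-1},{"dr":[0,0,0],"delta_pos":[0.1,-0.0307,0],"hand":-1},{"dr":[0,0,0],"delta_pos":[0.125,-0.0383,0],"hand":-1},{"dr":[0,0,0],"delta_pos":[0.15,-0.046,0],"hand":-1},{"dr":[0,0,0],"delta_pos":[0.175,-0.0537,0],"hand":-1},{"dr":[0,0,0],"delta_pos":[0.195,-0.0598,0],"hand":-1},{"dr":[0,0,0],"delta_pos":[0.205,-0.0629,0],"hand":-1},{"dr":[0,0,0],"delta_pos":[0.205,-0.0629,0],"hand":-1}]'
python3 go.py .505 .239 .21 -6.97
python3 - <<'E'
from h import *
im=grab('scene','pics/s1.png');X=cloud(im);m=(X[...,2]>.26)&(X[...,2]<.34)&(abs(X[...,0]-.5)<.07)&(abs(X[...,1]-.24)<.16)
s=im['pixels'][:,:,::-1];cv2.imwrite('pics/s1c.png',cv2.resize(s[100:370,260:540],None,fx=2,fy=2))
w=grab('wrist','pics/w2.png');X=cloud(w)
m=(X[...,2]>.295)&(X[...,2]<.325)&(np.hypot(X[...,0]-.505,X[...,1]-.239)<.17)
P=X[m].astype(np.float32);l=cv2.fitLine(P,cv2.DIST_HUBER,0,.001,.001).ravel();print(m.sum(),l,P[:,1].min(),P[:,1].max())
E
```

```text
clock: 7.15
tcp_pos: [0.5025, 0.2429, 0.342]
eef_rot: [-0.0, 0.747, 0.665, -0.001]
ft_force: [-0.6, 0.4, -6.2]
finger_gap: 0.0079
gripper_force: 30.0
t 7.15 pos [0.5025 0.2429 0.342 ] F [-0.56  0.41 -6.24] gap 0.0079 closing yaw -6.69 tilt [-0.001 -0.002 -1.   ]
delta [-0.0035  0.0032  0.132 ] dr [-0.12  0.06  0.28]
4296 [ 0.11314311  0.9935026  -0.01229908  0.51429987  0.32453895  0.31409463] 0.24914259 0.3734043
```

View pics/s1c.png

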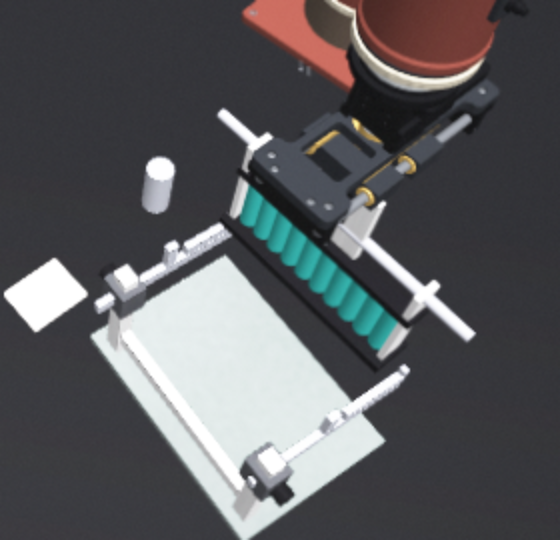

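View pics/w2.png

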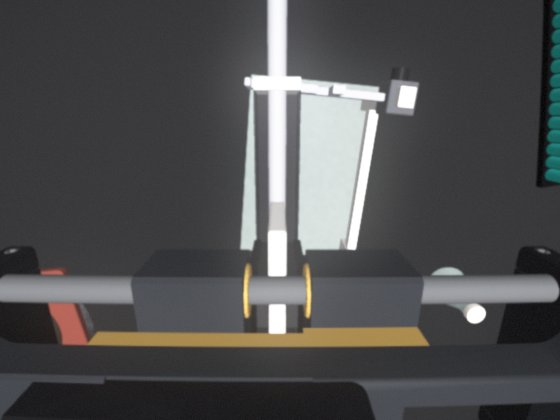

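The scene crop shows the module held level above the arm tips. The wrist view shows the rod vertical at column 278, crossing the left arm's run at (278,83), with the slot gap near (332,90). Lowering now between the lips and the slots.

```bash
python3 -m pendant '[{"dr":[0,0,0.2],"delta_pos":[-0.004,0.006,0.008],"hand":-1},{"dr":[0,0,0.2],"delta_pos":[-0.004,0.006,0.025],"hand":-1},{"dr":[0,0,0.2],"delta_pos":[-0.004,0.006,0.045],"hand":-1},{"dr":[0,0,0.2],"delta_pos":[-0.004,0.006,0.065],"hand":-1},{"dr":[0,0,0.2],"delta_pos":[-0.004,0.006,0.085],"hand":-1},{"dr":[0,0,0.2],"delta_pos":[-0.004,0.006,0.105],"hand":-1},{"dr":[0,0,0.2],"delta_pos":[-0.004,0.006,0.12],"hand":-1},{"dr":[0,0,0.2],"delta_pos":[-0.004,0.006,0.132],"hand":-1},{"dr":[0,0,0.2],"delta_pos":[-0.004,0.006,0.138],"hand":-1},{"dr":[0,0,0.2],"delta_pos":[-0.004,0.006,0.138],"hand":-1}]' >/dev/null
python3 -m pendant '[{"dr":[0,0,0],"delta_pos":[0,0,0.0005],"hand":-1},{"dr":[0,0,0],"delta_pos":[0,0,0.001],"hand":-1},{"dr":[0,0,0],"delta_pos":[0,0,0.0015],"hand":-1},{"dr":[0,0,0],"delta_pos":[0,0,0.002],"hand":-1}]'
cat > seen.py <<'E'
from h import *
import sys
k=sys.argv[1]
w=grab('wrist',f'pics/w{k}.png');W=cloud(w);s=grab('scene',f'pics/s{k}.png');S=cloud(s)
c=np.array([.5465,.2303]);a=-.208;ex=np.array([np.cos(a),np.sin(a)]);ey=np.array([-ex[1],ex[0]])
for n,X in(('w',W),('s',S)):
  P=X[np.isfinite(X[...,0])&(X[...,2]>.1)&(X[...,2]<.19)];x=(P[:,:2]-c)@ex*1000;y=(P[:,:2]-c)@ey*1000;z=P[:,2]*1000
  for sg in(1,-1):
    o=(y*sg>118)&(y*sg<140)&(abs(x)<75)&(z>130)
    if o.sum()>20:print(n,sg,'rod past arm: n',o.sum(),'x',np.median(x[o]).round(1),x[o].min().round(1),x[o].max().round(1),'top z',np.percentile(z[o],90).round(1))
    kk=(abs(y-sg*110)<7);q=[]
    for xx in range(-88,40,3):
        m=kk&(abs(x-xx)<=1.5)
        if m.sum()>1:q.append((xx,int(round(np.percentile(z[m],80)))))
    print(n,sg,q)
E
python3 seen.py 3;python3 go.py .508 .238 .19 -6.97
```

```text
clock: 8.42
tcp_pos: [0.5102, 0.2351, 0.2043]
eef_rot: [0.0, 0.75, 0.662, 0.001]
ft_force: [-0.3, -0.2, -6.1]
finger_gap: 0.0078
gripper_force: 30.0
w 1 rod past arm: n 1419 x 62.1 -51.3 75.0 top z 176.7
w 1 [(-85, 160), (-82, 160), (-79, 157), (-76, 150), (-73, 150), (-70, 151), (-67, 150), (-64, 150), (-61, 150), (-58, 150), (-55, 150), (-52, 150), (-49, 176), (-46, 177), (-43, 177), (-40, 175), (-37, 150), (-34, 151), (-31, 150), (-28, 150), (-25, 150), (-22, 151), (-19, 151), (-16, 150), (-13, 150), (-10, 137), (-7, 136), (-4, 136), (-1, 151), (2, 168), (5, 168), (8, 168), (11, 168), (14, 137), (17, 136), (20, 137), (23, 137), (26, 136), (29, 136), (32, 136), (35, 136), (38, 137)]
w -1 []
s 1 rod past arm: n 137 x 62.3 -52.3 74.9 top z 176.5
s 1 [(-88, 159), (-85, 160), (-82, 158), (-79, 153), (-76, 150), (-73, 151), (-70, 152), (-67, 151), (-64, 145), (-61, 130), (-55, 139), (-52, 151), (-49, 176), (-46, 177), (-43, 175), (-40, 157), (-37, 150), (-34, 150), (-31, 150), (-28, 150), (-25, 149), (-22, 150), (-19, 151), (-16, 150), (-13, 148), (-10, 138), (-7, 137), (-4, 135), (-1, 167), (2, 167), (5, 169), (8, 169), (11, 165), (14, 152), (17, 136), (20, 137), (23, 136), (26, 136), (29, 136), (32, 137), (35, 135), (38, 137)]
s -1 rod past arm: n 72 x -22.2 -32.8 74.8 top z 176.5
s -1 [(-70, 159), (-67, 157), (-64, 157), (-61, 150), (-58, 150), (-55, 149), (-52, 149), (-46, 152), (-31, 175), (-28, 174), (-25, 175), (-22, 174), (-19, 149), (-16, 150), (-13, 151), (-10, 150), (-7, 149), (-4, 149), (-1, 150), (2, 147), (5, 146), (8, 136), (11, 135), (14, 136), (17, 166), (20, 165), (23, 167), (26, 166), (29, 158), (32, 137), (35, 135), (38, 136)]
t 8.52 pos [0.51   0.235  0.2039] F [-0.16  0.12 -4.75] gap 0.0079 closing yaw -7.16 tilt [ 0.  0. -1.]
delta [ 0.0027 -0.0023  0.0139] dr [ 0.02 -0.03 -0.19]
```

```bash
python3 -m pendant '[{"dr":[0,0,0],"delta_pos":[0.001,0,0.0015],"hand":-1},{"dr":[0,0,0],"delta_pos":[0.002,0,0.003],"hand":-1},{"dr":[0,0,0],"delta_pos":[0.003,0,0.0045],"hand":-1},{"dr":[0,0,0],"delta_pos":[0.003,0,0.006],"hand":-1},{"dr":[0,0,0],"delta_pos":[0.003,0,0.0075],"hand":-1},{"dr":[0,0,0],"delta_pos":[0.003,0,0.009],"hand":-1},{"dr":[0,0,0],"delta_pos":[0.003,0,0.01],"hand":-1},{"dr":[0,0,0],"delta_pos":[0.003,0,0.011],"hand":-1},{"dr":[0,0,0],"delta_pos":[0.003,0,0.0115],"hand":-1},{"dr":[0,0,0],"delta_pos":[0.003,0,0.0115],"hand":-1}]'
python3 -m pendant '[{"dr":[0,0,0],"delta_pos":[-0.0002,0.003,0],"hand":-1},{"dr":[0,0,0],"delta_pos":[-0.0006,0.007,0],"hand":-1},{"dr":[0,0,0],"delta_pos":[-0.0009,0.011,0],"hand":-1},{"dr":[0,0,0],"delta_pos":[-0.0013,0.015,0],"hand":-1},{"dr":[0,0,0],"delta_pos":[-0.0016,0.019,0],"hand":-1},{"dr":[0,0,0],"delta_pos":[-0.0019,0.023,0],"hand":-1},{"dr":[0,0,0],"delta_pos":[-0.0023,0.027,0],"hand":-1},{"dr":[0,0,0],"delta_pos":[-0.0026,0.031,0],"hand":-1},{"dr":[0,0,0],"delta_pos":[-0.0028,0.033,0],"hand":-1},{"dr":[0,0,0],"delta_pos":[-0.0028,0.033,0],"hand":-1}]'
python3 seen.py 4;python3 go.py .508 .238 .19 -6.97
```

```text
clock: 9.35
tcp_pos: [0.5102, 0.2378, 0.1919]
eef_rot: [0.0, 0.75, 0.661, -0.0]
ft_force: [0.3, -0.7, -5.4]
finger_gap: 0.0079
gripper_force: 30.0
clock: 10.18
tcp_pos: [0.5431, 0.2307, 0.192]
eef_rot: [0.0, 0.75, 0.661, -0.0]
ft_force: [-0.3, -0.5, -6.0]
finger_gap: 0.0079
gripper_force: 30.0
w 1 rod past arm: n 1540 x 61.8 -18.1 75.0 top z 164.4
w 1 [(-85, 160), (-82, 160), (-79, 157), (-76, 150), (-73, 150), (-70, 150), (-67, 150), (-64, 151), (-61, 151), (-58, 150), (-55, 150), (-52, 150), (-49, 150), (-46, 151), (-43, 150), (-40, 150), (-37, 150), (-34, 150), (-31, 150), (-28, 150), (-25, 150), (-22, 150), (-19, 150), (-16, 163), (-13, 165), (-10, 165), (-7, 163), (-4, 136), (-1, 137), (2, 168), (5, 168), (8, 168), (11, 168), (14, 167), (17, 136), (20, 137), (23, 137), (26, 136), (29, 136), (32, 136), (35, 137), (38, 136)]
w -1 []
s 1 rod past arm: n 138 x -9.5 -19.6 74.9 top z 164.2
s 1 [(-88, 158), (-85, 160), (-82, 159), (-79, 151), (-76, 150), (-73, 150), (-70, 150), (-67, 150), (-64, 150), (-61, 150), (-58, 150), (-55, 151), (-52, 151), (-49, 150), (-46, 150), (-43, 151), (
[... 212 characters left out ...]
), (20, 137), (23, 137), (26, 137), (29, 136), (32, 136), (35, 137), (38, 137)]
s -1 rod past arm: n 69 x 10.2 2.4 75.0 top z 164.7
s -1 [(-70, 158), (-67, 159), (-64, 154), (-61, 149), (-58, 149), (-55, 150), (-52, 149), (-49, 150), (-46, 149), (-43, 151), (-40, 149), (-37, 148), (-34, 149), (-31, 151), (-28, 150), (-25, 148), (-22, 149), (-19, 149), (-16, 150), (-13, 151), (-10, 150), (-7, 151), (2, 161), (5, 164), (8, 163), (11, 164), (14, 132), (17, 166), (20, 167), (23, 166), (26, 165), (29, 157), (32, 136), (35, 134), (38, 137)]
t 10.28 pos [0.5426 0.2309 0.192 ] F [ 0.64 -0.38 -5.66] gap 0.0077 closing yaw -7.17 tilt [-0. -0. -1.]
delta [ 0.0027 -0.0352  0.002 ] dr [-0.01  0.01 -0.2 ]
```

```bash
cat > f.py <<'E'
from rig import r
s=r.state();print('t',round(s['clock'],2),s['tcp_pos'].round(4),'F',s['ft_force'].round(2),'M',s['moment'].round(3))
E
python3 f.py
python3 -m pendant '[{"dr":[0,0,0],"delta_pos":[0,0.0005,0],"hand":-1},{"dr":[0,0,0],"delta_pos":[-0.0001,0.001,0],"hand":-1},{"dr":[0,0,0],"delta_pos":[-0.0001,0.0015,0],"hand":-1},{"dr":[0,0,0],"delta_pos":[-0.0002,0.002,0],"hand":-1},{"dr":[0,0,0],"delta_pos":[-0.0002,0.0025,0],"hand":-1},{"dr":[0,0,0],"delta_pos":[-0.0003,0.003,0],"hand":-1},{"dr":[0,0,0],"delta_pos":[-0.0003,0.003,0],"hand":-1}]' >/dev/null; python3 f.py
python3 -m pendant '[{"dr":[0,0,0],"delta_pos":[0,0.0005,0],"hand":-1},{"dr":[0,0,0],"delta_pos":[-0.0001,0.001,0],"hand":-1},{"dr":[0,0,0],"delta_pos":[-0.0001,0.001,0],"hand":-1}]' >/dev/null; python3 f.py
```

```text
t 10.28 [0.5426 0.2309 0.192 ] F [ 0.64 -0.38 -5.66] M [-0.086  0.032  0.001]
t 10.87 [0.5456 0.2302 0.1921] F [ 0.41 -0.01 -5.62] M [-0.116  0.09  -0.031]
t 11.12 [0.5466 0.23   0.1921] F [-0.51 -0.05 -6.61] M [-0.098  0.08  -0.008]
```

```bash
python3 -m pendant '[{"dr":[0,0,0],"delta_pos":[0,0.0005,0],"hand":-1},{"dr":[0,0,0],"delta_pos":[-0.0001,0.001,0],"hand":-1},{"dr":[0,0,0],"delta_pos":[-0.0001,0.001,0],"hand":-1}]' >/dev/null; python3 f.py
python3 -m pendant '[{"dr":[0,0,0],"delta_pos":[0,0.0005,0],"hand":-1},{"dr":[0,0,0],"delta_pos":[-0.0001,0.001,0],"hand":-1},{"dr":[0,0,0],"delta_pos":[-0.0001,0.001,0],"hand":-1}]' >/dev/null; python3 f.py
```

```text
t 11.37 [0.5476 0.2298 0.1921] F [-0.06 -0.65 -6.03] M [-0.051  0.032 -0.028]
t 11.62 [0.5483 0.2297 0.192 ] F [-0.54 -0.8  -5.7 ] M [ 0.026  0.372 -0.205]
```

```bash
python3 -m pendant '[{"dr":[0,0,0.13],"delta_pos":[0,0.00025,0],"hand":-1},{"dr":[0,0,0.26],"delta_pos":[0,0.0005,0],"hand":-1},{"dr":[0,0,0.26],"delta_pos":[0,0.0005,0],"hand":-1}]' >/dev/null; python3 f.py
python3 -m pendant '[{"dr":[0,0,0.13],"delta_pos":[0,0.00025,0],"hand":-1},{"dr":[0,0,0.26],"delta_pos":[0,0.0005,0],"hand":-1},{"dr":[0,0,0.26],"delta_pos":[0,0.0005,0],"hand":-1}]' >/dev/null; python3 f.py
python3 seen.py 5
```

```text
t 11.87 [0.5489 0.2296 0.192 ] F [-1.75  0.99 -5.97] M [ 0.087  0.354 -0.143]
t 12.12 [0.5492 0.2296 0.192 ] F [-3.13  1.69 -4.23] M [ 0.085  0.852 -0.054]
w 1 rod past arm: n 1531 x 61.9 -10.9 75.0 top z 164.4
w 1 [(-85, 160), (-82, 160), (-79, 158), (-76, 150), (-73, 150), (-70, 150), (-67, 150), (-64, 150), (-61, 151), (-58, 151), (-55, 150), (-52, 150), (-49, 150), (-46, 150), (-43, 150), (-40, 150), (-37, 150), (-34, 151), (-31, 150), (-28, 150), (-25, 150), (-22, 150), (-19, 150), (-16, 151), (-13, 150), (-10, 162), (-7, 164), (-4, 165), (-1, 164), (2, 168), (5, 168), (8, 168), (11, 168), (14, 137), (17, 136), (20, 136), (23, 137), (26, 136), (29, 137), (32, 137), (35, 136), (38, 136)]
w -1 []
s 1 rod past arm: n 141 x -1.1 -10.6 75.0 top z 164.5
s 1 [(-88, 156), (-85, 161), (-82, 160), (-79, 151), (-76, 152), (-73, 150), (-70, 152), (-67, 150), (-64, 151), (-61, 150), (-58, 150), (-55, 152), (-52, 150), (-49, 150), (-46, 151), (-43, 150), (-40, 150), (-37, 150), (-34, 150), (-31, 150), (-28, 150), (-25, 150), (-22, 150), (-19, 150), (-16, 151), (-13, 132), (-10, 162), (-7, 165), (-4, 166), (-1, 165), (2, 168), (5, 168), (8, 168), (11, 166), (14, 147), (17, 138), (20, 136), (23, 138), (26, 136), (29, 137), (32, 138), (35, 136), (38, 136)]
s -1 rod past arm: n 66 x 15.7 7.0 74.4 top z 164.2
s -1 [(-70, 158), (-67, 157), (-64, 155), (-61, 148), (-58, 149), (-55, 149), (-52, 148), (-49, 148), (-46, 148), (-43, 149), (-40, 149), (-37, 149), (-34, 150), (-31, 149), (-28, 150), (-25, 149), (-22, 149), (-19, 149), (-16, 150), (-13, 151), (-10, 149), (-7, 149), (-4, 150), (-1, 149), (5, 135), (8, 163), (11, 165), (14, 164), (17, 165), (20, 167), (23, 166), (26, 165), (29, 162), (32, 136), (35, 136), (38, 135)]
```

Both back walls are felt: the moment is balanced and the push is about 3 N. Next I back off 1.6 mm to the slot middles and lower slowly.

```bash
python3 -m pendant '[{"dr":[0,0,0],"delta_pos":[0,-0.0008,0],"hand":-1},{"dr":[0,0,0],"delta_pos":[0,-0.0016,0],"hand":-1},{"dr":[0,0,0],"delta_pos":[0,-0.0016,0],"hand":-1}]' >/dev/null; python3 f.py
python3 -m pendant '[{"dr":[0,0,0],"delta_pos":[0,0,0.0006],"hand":-1},{"dr":[0,0,0],"delta_pos":[0,0,0.0012],"hand":-1},{"dr":[0,0,0],"delta_pos":[0,0,0.0018],"hand":-1},{"dr":[0,0,0],"delta_pos":[0,0,0.0024],"hand":-1},{"dr":[0,0,0],"delta_pos":[0,0,0.003],"hand":-1},{"dr":[0,0,0],"delta_pos":[0,0,0.0036],"hand":-1},{"dr":[0,0,0],"delta_pos":[0,0,0.0042],"hand":-1},{"dr":[0,0,0],"delta_pos":[0,0,0.0048],"hand":-1},{"dr":[0,0,0],"delta_pos":[0,0,0.0048],"hand":-1}]' >/dev/null; python3 f.py
python3 -m pendant '[{"dr":[0,0,0],"delta_pos":[0,0,0.0006],"hand":-1},{"dr":[0,0,0],"delta_pos":[0,0,0.0012],"hand":-1},{"dr":[0,0,0],"delta_pos":[0,0,0.0018],"hand":-1},{"dr":[0,0,0],"delta_pos":[0,0,0.0018],"hand":-1}]' >/dev/null; python3 f.py
```

```text
t 12.47 [0.5483 0.2294 0.1922] F [ 0.4  -0.6  -5.25] M [-0.093  0.057 -0.023]
t 13.22 [0.5478 0.2297 0.1871] F [-0.68  0.39 -6.06] M [-0.15   0.049 -0.02 ]
t 13.55 [0.5478 0.2297 0.1853] F [-0.23  0.27 -5.17] M [-0.158  0.066 -0.052]
```

```bash
python3 -m pendant '[{"dr":[0,0,0],"delta_pos":[0,0,0.0006],"hand":-1},{"dr":[0,0,0],"delta_pos":[0,0,0.0012],"hand":-1},{"dr":[0,0,0],"delta_pos":[0,0,0.0018],"hand":-1},{"dr":[0,0,0],"delta_pos":[0,0,0.0018],"hand":-1}]' >/dev/null; python3 f.py
python3 -m pendant '[{"dr":[0,0,0],"delta_pos":[0,0,0.0006],"hand":-1},{"dr":[0,0,0],"delta_pos":[0,0,0.0012],"hand":-1},{"dr":[0,0,0],"delta_pos":[0,0,0.0018],"hand":-1},{"dr":[0,0,0],"delta_pos":[0,0,0.0018],"hand":-1}]' >/dev/null; python3 f.py
```

```text
t 13.88 [0.5478 0.2297 0.1835] F [ 0.49  0.67 -5.48] M [-0.144  0.097  0.041]
t 14.22 [0.5478 0.2297 0.1817] F [ 0.52 -0.56 -5.54] M [-0.086  0.083  0.009]
```

Rod axis is at about 0.149 with no contact, so both ends are in their slots. Continuing down to the floor.

```bash
python3 -m pendant '[{"dr":[0,0,0],"delta_pos":[0,0,0.0006],"hand":-1},{"dr":[0,0,0],"delta_pos":[0,0,0.0012],"hand":-1},{"dr":[0,0,0],"delta_pos":[0,0,0.0018],"hand":-1},{"dr":[0,0,0],"delta_pos":[0,0,0.0024],"hand":-1},{"dr":[0,0,0],"delta_pos":[0,0,0.003],"hand":-1},{"dr":[0,0,0],"delta_pos":[0,0,0.0036],"hand":-1},{"dr":[0,0,0],"delta_pos":[0,0,0.0036],"hand":-1}]' >/dev/null; python3 f.py
python3 -m pendant '[{"dr":[0,0,0],"delta_pos":[0,0,0.0006],"hand":-1},{"dr":[0,0,0],"delta_pos":[0,0,0.0012],"hand":-1},{"dr":[0,0,0],"delta_pos":[0,0,0.0018],"hand":-1},{"dr":[0,0,0],"delta_pos":[0,0,0.0024],"hand":-1},{"dr":[0,0,0],"delta_pos":[0,0,0.0024],"hand":-1}]' >/dev/null; python3 f.py
python3 -m pendant '[{"dr":[0,0,0],"delta_pos":[0,0,0.0005],"hand":-1},{"dr":[0,0,0],"delta_pos":[0,0,0.001],"hand":-1},{"dr":[0,0,0],"delta_pos":[0,0,0.001],"hand":-1}]' >/dev/null; python3 f.py
```

```text
t 14.8 [0.5478 0.2296 0.1781] F [-0.43  0.05 -6.35] M [-0.072  0.038 -0.003]
t 15.22 [0.5478 0.2297 0.1757] F [-0.37  0.43 -5.36] M [-0.109 -0.005  0.054]
t 15.47 [0.5478 0.2297 0.1747] F [-0.18 -0.44 -5.07] M [-0.111  0.073  0.026]
```

```bash
python3 -m pendant '[{"dr":[0,0,0],"delta_pos":[0,0,0.0005],"hand":-1},{"dr":[0,0,0],"delta_pos":[0,0,0.001],"hand":-1},{"dr":[0,0,0],"delta_pos":[0,0,0.001],"hand":-1}]' >/dev/null; python3 f.py
python3 -m pendant '[{"dr":[0,0,0],"delta_pos":[0,0,0.0004],"hand":-1},{"dr":[0,0,0],"delta_pos":[0,0,0.0008],"hand":-1},{"dr":[0,0,0],"delta_pos":[0,0,0.0008],"hand":-1}]' >/dev/null; python3 f.py
python3 seen.py 6 | cut -c1-120
```

```text
t 15.72 [0.5479 0.2296 0.1737] F [ 0.26  0.14 -5.06] M [-0.117  0.095  0.031]
t 15.97 [0.548  0.2297 0.1733] F [-0.3   0.14 -2.75] M [-0.228  0.27   0.021]
w 1 rod past arm: n 1766 x 62.4 -12.0 75.0 top z 149.6
w 1 [(-85, 160), (-82, 160), (-79, 158), (-76, 151), (-73, 151), (-70, 150), (-67, 150), (-64, 150), (-61, 150), (-58, 1
w -1 []
s 1 rod past arm: n 140 x -2.5 -12.4 75.0 top z 149.3
s 1 [(-88, 157), (-85, 160), (-82, 159), (-79, 151), (-76, 149), (-73, 150), (-70, 151), (-67, 150), (-64, 151), (-61, 1
s -1 rod past arm: n 52 x 16.1 8.2 74.7 top z 147.7
s -1 [(-70, 158), (-67, 158), (-64, 154), (-61, 149), (-58, 150), (-55, 148), (-52, 149), (-49, 149), (-46, 147), (-43,
```

```bash
python3 -m pendant '[{"dr":[0,0,0],"delta_pos":[0,0,0.0003],"hand":-1},{"dr":[0,0,0],"delta_pos":[0,0,0.0006],"hand":-1},{"dr":[0,0,0],"delta_pos":[0,0,0.0006],"hand":-1}]' >/dev/null; python3 f.py
python3 -m pendant '[{"dr":[0,0,0],"delta_pos":[0,0,0.0003],"hand":-1},{"dr":[0,0,0],"delta_pos":[0,0,0.0006],"hand":-1},{"dr":[0,0,0],"delta_pos":[0,0,0.0006],"hand":-1}]' >/dev/null; python3 f.py
python3 - <<'E'
from h import *
im=grab('scene','pics/s7.png');s=im['pixels'][:,:,::-1]
cv2.imwrite('pics/s7c.png',cv2.resize(s[190:370,290:480],None,fx=3.3,fy=3.3,interpolation=cv2.INTER_CUBIC))
X=cloud(im);c=np.array([.5465,.2303]);a=-.208;ex=np.array([np.cos(a),np.sin(a)]);ey=np.array([-ex[1],ex[0]])
x=(X[...,:2]-c)@ex;y=(X[...,:2]-c)@ey;z=X[...,2]
for sg in(1,-1):
  for lo,hi in((.098,.105),(.116,.136)):
    o=(y*sg>lo)&(y*sg<hi)&(x<.03)&(x>-.03)&(z>.13)&(z<.155)
    if o.sum():print(sg,lo,o.sum(),'x',np.median(x[o]),'ztop',np.percentile(z[o],90))
E
```

```text
t 16.32 [0.548  0.2297 0.1732] F [-3.96 -0.78  4.53] M [-0.443  1.04   0.002]
t 16.57 [0.5481 0.2298 0.1731] F [-5.48 -2.12  9.42] M [-0.609  1.437  0.002]
1 0.098 9 x -0.003610592607549431 ztop 0.14606642851700982
1 0.116 65 x -0.006229584515957432 ztop 0.14571554089757227
-1 0.098 20 x 0.01133967401680259 ztop 0.14666312477588472
-1 0.116 25 x 0.014299928230798497 ztop 0.14632857434853824
```

View pics/s7c.png

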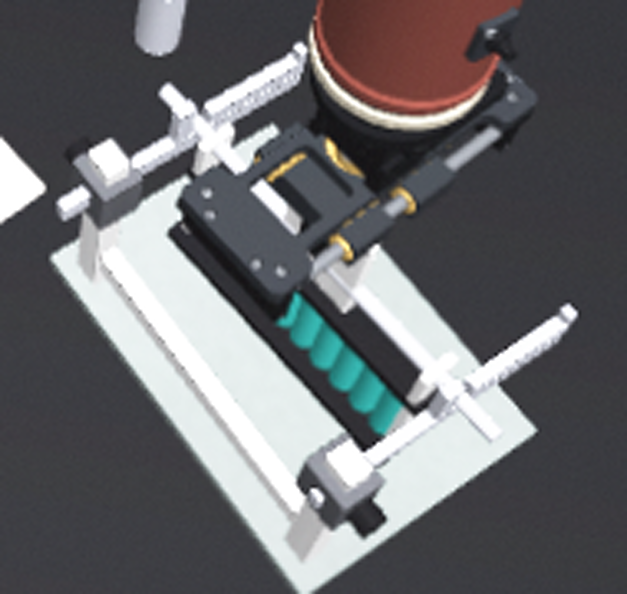

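The crop shows the rod in both slots, at crop (200,125) and (455,390). Both rod tops read z≈0.146, so the axis is at 0.14, fully seated. I'll relieve the push, then open and rise.

```bash
python3 -m pendant '[{"dr":[0,0,0],"delta_pos":[0,0,-0.0004],"hand":-1},{"dr":[0,0,0],"delta_pos":[0,0,-0.0008],"hand":-1},{"dr":[0,0,0],"delta_pos":[0,0,-0.0008],"hand":-1},{"dr":[0,0,0],"delta_pos":[0,0,-0.0008],"hand":-1}]' >/dev/null; python3 f.py
python3 -m pendant '[{"dr":[0,0,0],"delta_pos":[0,0,0],"hand":-0.7},{"dr":[0,0,0],"delta_pos":[0,0,0],"hand":-0.5},{"dr":[0,0,0],"delta_pos":[0,0,0],"hand":-0.3},{"dr":[0,0,0],"delta_pos":[0,0,0],"hand":-0.1},{"dr":[0,0,0],"delta_pos":[0,0,0],"hand":0.1},{"dr":[0,0,0],"delta_pos":[0,0,0],"hand":0.3},{"dr":[0,0,0],"delta_pos":[0,0,0],"hand":0.3},{"dr":[0,0,0],"delta_pos":[0,0,0],"hand":0.3}]'; python3 f.py
```

```text
t 16.95 [0.548  0.2297 0.1731] F [-4.42 -1.97  5.69] M [-0.452  1.015 -0.002]
clock: 17.62
tcp_pos: [0.5479, 0.2297, 0.1726]
eef_rot: [0.0, 0.753, 0.658, 0.0]
ft_force: [0.1, 0.2, -0.3]
finger_gap: 0.0513
gripper_force: 0.0
t 17.62 [0.5479 0.2297 0.1726] F [ 0.13  0.2  -0.27] M [-0.091  0.06  -0.027]
```

Released with zero force. Rising and checking.

```bash
python3 -m pendant '[{"dr":[0,0,0],"delta_pos":[0,0,-0.01],"hand":0.3},{"dr":[0,0,0],"delta_pos":[0,0,-0.03],"hand":0.3},{"dr":[0,0,0],"delta_pos":[0,0,-0.055],"hand":0.3},{"dr":[0,0,0],"delta_pos":[0,0,-0.08],"hand":0.3},{"dr":[0,0,0],"delta_pos":[0,0,-0.105],"hand":0.3},{"dr":[0,0,0],"delta_pos":[0,0,-0.13],"hand":0.3},{"dr":[0,0,0],"delta_pos":[0,0,-0.15],"hand":0.3},{"dr":[0,0,0],"delta_pos":[0,0,-0.15],"hand":0.3},{"dr":[0,0,0],"delta_pos":[0,0,-0.15],"hand":0.3},{"dr":[0,0,0],"delta_pos":[0,0,-0.15],"hand":0.3}]'
cat > chk.py <<'E'
from h import *
for n in('scene','wrist'):
  im=grab(n,'pics/%s9.png'%n);X=cloud(im);c=np.array([.5465,.2303]);a=-.208;ex=np.array([np.cos(a),np.sin(a)]);ey=np.array([-ex[1],ex[0]])
  if n=='scene':cv2.imwrite('pics/s9c.png',cv2.resize(im['pixels'][130:370,210:490,::-1],None,fx=2.2,fy=2.2))
  x=(X[...,:2]-c)@ex;y=(X[...,:2]-c)@ey;z=X[...,2]
  for sg in(1,-1):
    o=(y*sg>.116)&(y*sg<.136)&(abs(x)<.03)&(z>.13)&(z<.155)
    if o.sum():print(n,sg,o.sum(),'x',np.median(x[o]),'ztop',np.percentile(z[o],90))
  o=(abs(y)<.05)&(abs(x)<.04)&(z>.18)&(z<.2);print('tab',o.sum(),x[o].mean(),y[o].mean(),z[o].max())
E
python3 chk.py; python3 -m pendant '[{"dr":[0,0,0],"delta_pos":[0,0,0],"hand":0.3},{"dr":[0,0,0],"delta_pos":[0,0,0],"hand":0.3},{"dr":[0,0,0],"delta_pos":[0,0,0],"hand":0.3},{"dr":[0,0,0],"delta_pos":[0,0,0],"hand":0.3},{"dr":[0,0,0],"delta_pos":[0,0,0],"hand":0.3},{"dr":[0,0,0],"delta_pos":[0,0,0],"hand":0.3},{"dr":[0,0,0],"delta_pos":[0,0,0],"hand":0.3},{"dr":[0,0,0],"delta_pos":[0,0,0],"hand":0.3},{"dr":[0,0,0],"delta_pos":[0,0,0],"hand":0.3},{"dr":[0,0,0],"delta_pos":[0,0,0],"hand":0.3}]' >/dev/null; python3 chk.py
```

```text
clock: 18.45
tcp_pos: [0.5477, 0.2296, 0.3224]
eef_rot: [-0.0, 0.753, 0.658, -0.0]
ft_force: [0.4, -0.6, -0.6]
finger_gap: 0.0565
gripper_force: 0.0
scene 1 65 x -0.006066616420381733 ztop 0.1465101980450747
scene -1 28 x 0.013648854165611759 ztop 0.14683755932811493
tab 241 0.0035170474881720598 0.0018322995357359304 0.19711765179101065
wrist 1 246 x -0.0072246791431384814 ztop 0.14651158033366365
wrist -1 12 x 0.012746418711069483 ztop 0.14683973248023433
tab 591 0.002041033827357359 0.0024213087441764154 0.19716427442507467
scene 1 65 x -0.0058887826723119045 ztop 0.14611605474958547
scene -1 27 x 0.013883137917356639 ztop 0.14570086360616422
tab 239 0.0035675540666943403 0.0012764874048926953 0.19793916141949208
wrist 1 226 x -0.007209128124297047 ztop 0.14642588275301266
wrist -1 10 x 0.012755008509613683 ztop 0.14614057552777954
tab 566 0.0024173144329140113 0.0028824040309473912 0.19711812670638892
```

View pics/s9c.png

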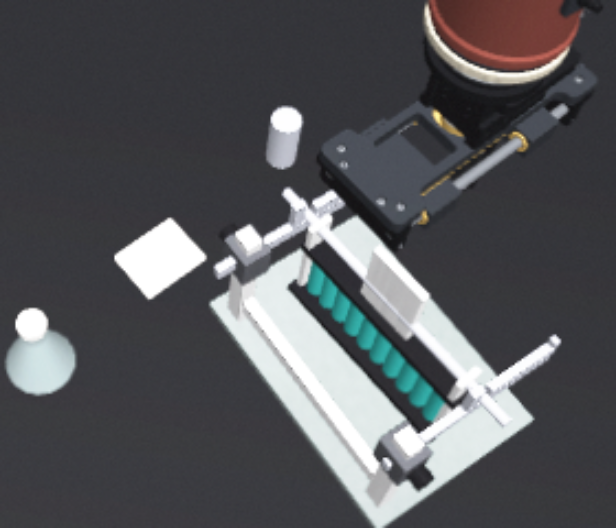

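The module hangs still with both rod ends seated, at crop (300,212) and (478,392). The tab is at (395,290), within 3 mm of the stand's middle. The flask, can and pouch are in place.

```bash
python3 -c "
from rig import r
print(r.hand_in())"
```

```text
the job is handed in; nothing more can be done
None
```

The module now hangs still by its rod with both ends fully home in their slots, about 3 mm from the middle of the stand; the flask and the other two cells look undisturbed, and the job is handed in at about 20 s of the 67 s allowed.

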